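# Set the sliding covers of a fastener box for bolts only

## Robot

A 6-joint arm with a two-finger parallel gripper is mounted at the origin on a cart in front of the work surface, level with it; the furniture and walls round the work are solid. World frame = base frame: x ahead of the robot, y to its left, z up, the work surface at z = 0. Lengths are in m, angles in rad, forces in N, time in s.
With the tool pointing down it reaches from about 0.3 to 0.875 m from the base axis. Payload 6.4 kg.
Tool frame: the origin (TCP) lies on the centre line of the jaws, within the pads' length; the fingertips stand 17 mm ahead of it and the grasp point (between the pads) lies 2 mm behind it; z points along the fingers, x is the direction in which the jaws open and shut, and the axes are right-handed (so a half turn about z gives the same grasp; the last joint's range is limited). The gripper opens to 85 mm and grips with 20 to 120 N. Pads are 22 mm wide; open, the fingers measure 114 mm over their backs; the gripper's body (76 mm by 85 mm) begins 54 mm behind the grasp point. The pads swing forward as they close: fully open they stand 13 mm farther back than shut.
Start: joints at [1.021, 0.181, 1.607, -0, 1.354, -0.206], TCP at [0.194, 0.541, 0.248] pointing down, gripper open.
Joint ranges: [-2.99, 2.99], [-0.89, 2.07], [0.3, 2.58], [-1.14, 4.28], [0, 2.63], [-3.12, 3.12]. Speed limits (rad/s): [2.57, 2.57, 3.01, 3.14, 3.14, 3.14].

## Interface

Orientations are given as a unit quaternion [w, x, y, z].
In Python, from bench import ctrl gives the robot as it stands.
- The arm moves only by the tool servo_tool, never from a script. Its argument "increments" is text: rows parted by semicolons, each of 5 numbers parted by spaces: the shift along the tool's x, y, z in cm, then the turn about the tool's z in rad, then the opening, from 0 (shut) to 1 (fully open). In form: dx dy dz yaw gripper; .... A call has 1 to 10 rows; each row shifts and turns the commanded pose from where the row before left it, along the tool's axes as they then stand; what a row does not reach is not made up. A row lasts 1/8 s, in which the tool goes at most 62.5 mm and 10.7 degrees, less where a joint would pass 70% of its speed; a pose out of reach is approached as far as the arm can. A call is refused whole if a number of a shift passes 6.25 or a number of a turn 0.188, either way. A call with a gripper value outside its range is refused whole. The fingers move at their own pace and stop on an object; the grip force is fixed at half the most. Time passes only in rows, so rows that do not move let the fingers close. It gives the time, the measured TCP pose, the force and the opening at its end, in the units of the state.
- ctrl.get_obs(): the state, without advancing time (a new reading comes with each control period).
- ctrl.camera(name): name is "scene" or "top" or "wrist"; returns (picture, depth): 400x640x3 uint8, red, green, blue; 400x640 float32, m along the optical axis (not along the pixel's ray), 0 where there is no reading.
- ctrl.camera_params(name): a dict with "mtx" (3x3 intrinsics, pixels), "distortion" ([k1, k2, p1, p2, k3] as OpenCV has them; the pictures are not rectified), "position" and "attitude" of the camera in the world; the wrist camera has in their place "tool_from_camera" (4x4, takes a point from camera to tool coordinates, whose origin is the TCP and whose axes are the tool frame's). Camera axes: x right, y down, z forward; pixel columns grow to the right and rows downward; lengths in m; the calibration is good to about 2 mm. A picture is of the moment at which its call begins: read the wrist's pose just before it. camera_params takes no time and is no camera call.
- ctrl.hand_in(): hands the job in, once; it reports no verdict.
The state is a dict: "time_s": time; "q": joint angles; "dq": joint speeds; "joint_efforts": joint torques, N m; "eef_pos": TCP position; "eef_rot": TCP orientation; "wrist_force": force on the tool from outside, world axes, zero at the start; "torque": the same for the moment, N m; "opening": opening from 0.0 (shut) to 1.0 (fully open).
Only numpy, scipy, OpenCV 4.12 (cv2) and the standard library are available. Lean on these libraries where they do the work, as an engineer would, in place of code of your own. Each camera call takes 0.05 s, during which the arm holds its last target.

## Task

The next job needs bolts and no nuts: with the fingertips, push the blue sliding cover over the nuts fully shut and push the blue sliding cover over the bolts fully open. Only push the covers: pick nothing up, leave the bolts and nuts lying in their trays, and do not disturb the tape measure and glue bottle beside the box.

Things in the scene. Friction and masses are not known exactly. Their poses are not given: they have to be found in the camera images.
- fastener_box: Grey box 280 (x) x 200 (y) x 56 mm, fixed. Origin: centre of its underside; own x points away from the robot, yaw up to 0.4. Front half (own x -135 to -6 mm): two open bays, left (own y > 0) and right. Rear half: flat deck, 56 mm high, with a 3 mm end strip at own x +134 to +139. Two blue covers side by side slide along own x on top, between 4 mm high rails.
- left_cover_top (a point): Centre of the top face (76.5 mm above the bench) of the left bay's blue cover, at the box's own y +49 mm. The cover is a slab 130 (box x) x 92 (y) x 20 mm, underside at 56.5 mm. One pushes its upright front or rear edge, 65 mm before and behind this point along the box's x (own x -132 and -2 mm when shut). Axes as the box's.
- right_cover_top (a point): The same for the blue cover of the right bay, own y -49 mm.
- left_cover (a joint): Slide of the left cover in m, along the box's own x: 0 = fully shut (over the bay, toward the robot), 0.120 = fully open (back over the deck), hard stops at both. It takes about 2 N to move, plus 8 N per m/s, and stays where it is left. Starts between 0.05 and 0.075.
- right_cover (a joint): The same for the right cover.
- bolt_tray: Black open tray 124 x 86 x 45 mm, fixed in one of the two bays (left or right, it varies), with two steel bolts 50 and 60 mm long. Origin: centre of its underside, 5.5 mm above the bench, at own x -69.5 mm and own y +49 or -49 mm of the box.
- nut_tray: The same tray in the other bay, with two steel hex nuts 18 to 24 mm wide.
- bolt_a: Steel bolt 50 mm long, 16 mm high, lying loose in the bolt tray. Origin: centre of its underside.
- bolt_b: Steel bolt 60 mm long, 16 mm high, lying loose in the bolt tray. Origin: centre of its underside.
- hex_nut_a: Steel hex nut 24 mm wide, 11 mm high, lying loose in the nut tray. Origin: centre of its underside.
- hex_nut_b: Steel hex nut 21 mm wide, 10 mm high, lying loose in the nut tray. Origin: centre of its underside.
- tape_measure: Black tape measure 37 x 80 x 69 mm, loose, standing beside the box on its left. Origin: centre of its underside. To be left alone.
- glue_bottle: White glue bottle with blue cap, 43 mm diameter, 128 mm high, loose, standing beside the box on its right. Origin: centre of its underside. To be left alone.

How it is judged:
By the outcome, as a careful person would: the job done as asked, in the order asked, and still so for the second after the job is handed in, with the robot touching nothing.
It also fails if it takes over 38 s, if anything falls off the work surface, if the arm or the gripper's body presses on something with over 40 N, if the wrist force passes 120 N, or if a joint passes its speed limit or range.

## Working session

There is one attempt and no reset: what is moved stays moved. The work goes in short steps, Python scripts to look and compute and a tool call to move; the robot and the scene stay as the last step left them, time stands still between calls to the robot, and variables do not carry over. Pictures are saved under pics/ and viewed, and the job is handed in when it is done.

Besides the shell and the picture viewer there is one more tool, called after "Call:" as name(argument=value, ...) on one line, values as JSON. servo_tool: Moves the arm, as the interface text tells. Its arguments: {"type":"object","properties":{"increments":{"type":"string"}},"required":["increments"]}

```bash
mkdir -p pics; ls; python3 - <<'E'
from bench import ctrl
import cv2,numpy as np
o=ctrl.get_obs();print(o['time_s'],o['eef_pos'],o['eef_rot'],o['opening'],o['wrist_force'])
for n in("scene","top"):
    im,d=ctrl.camera(n);cv2.imwrite(f'pics/{n}0.png',im[...,::-1]);np.savez(f'{n}0.npz',im=im,d=d)
    p=ctrl.camera_params(n);print(n,p)
E
```

```text
pics
0.0 [0.19352659 0.54089357 0.24736891] [ 3.69318818e-04  8.17645182e-01  5.75721772e-01 -8.12997247e-04] 1.0004034893078535 [ 0.40646085 -0.42316962 -0.3711785 ]
scene {'mtx': array([[416.04286287,   0.        , 313.65208035],
       [  0.        , 416.04286287, 202.52202774],
       [  0.        ,   0.        ,   1.        ]]), 'distortion': array([-0.08572311,  0.        ,  0.        ,  0.        ,  0.        ]), 'position': array([ 0.21633617, -0.50683557,  0.86606156]), 'attitude': array([-0.31989442,  0.89379303, -0.2972978 ,  0.10205685])}
top {'mtx': array([[497.38155959,   0.        , 317.47265064],
       [  0.        , 497.38155959, 207.78323022],
       [  0.        ,   0.        ,   1.        ]]), 'distortion': array([-0.02892121,  0.        ,  0.        ,  0.        ,  0.        ]), 'position': array([0.3994589 , 0.00665151, 1.29677667]), 'attitude': array([ 0.06032353, -0.69595409,  0.71283661, -0.06223295])}
```

View pics/scene0.png

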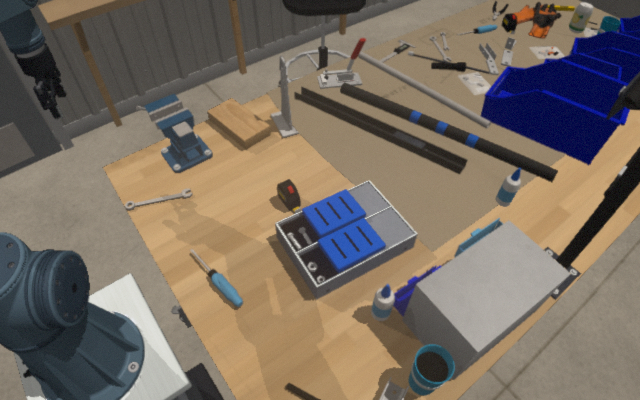

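View pics/top0.png

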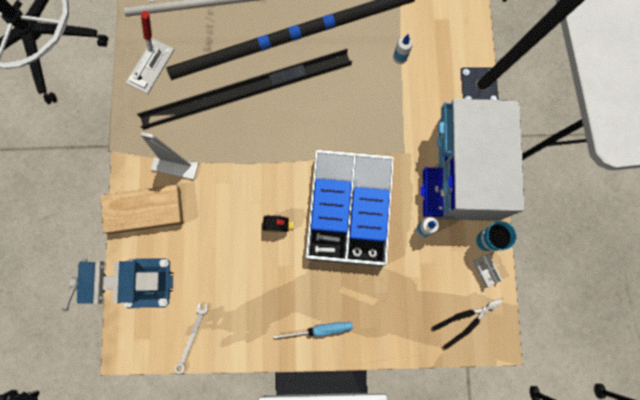

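The bolts (long, silver) are in the left bay at about (328,245). The nuts (round) are in the right bay at about (365,250). The covers are at (332,205) and (369,214).

```bash
cat > h.py <<'E'
import numpy as np,cv2
from scipy.spatial.transform import Rotation as R
from bench import ctrl
def cloud(d,p):
    h,w=d.shape
    uv=np.stack(np.meshgrid(np.arange(w),np.arange(h)),-1).reshape(-1,1,2).astype(np.float64)
    n=cv2.undistortPoints(uv,p['mtx'],p['distortion']).reshape(h,w,2)
    P=np.dstack([n*d[...,None],d])
    q=p['attitude'];r=R.from_quat([q[1],q[2],q[3],q[0]]).as_matrix()
    X=P@r.T+p['position'];X[d<=0]=np.nan
    return X
E
python3 - <<'E'
from h import *
for n in("top","scene"):
    z=np.load(n+'0.npz');im=z['im'].astype(int);X=cloud(z['d'],ctrl.camera_params(n))
    print(n,'bench z',[X[r,c].round(3) for r,c in ([(300,260),(280,400)] if n=='top' else [(250,200),(330,300)])])
    blue=(im[...,2]>120)&(im[...,0]<90)&(im[...,2]-im[...,1]>50)
    m=blue&(np.abs(X[...,2]-.0765)<.02)&(X[...,0]>.3)&(X[...,0]<.65)&(np.abs(X[...,1])<.2)
    m=cv2.morphologyEx(m.astype(np.uint8),cv2.MORPH_OPEN,np.ones((3,3)))
    k,l,s,c=cv2.connectedComponentsWithStats(m)
    for i in range(1,k):
        if s[i,4]<200:continue
        pts=X[l==i];pts=pts[pts[:,2]>.07]
        mr=cv2.minAreaRect((pts[:,:2]*1000).astype(np.float32))
        print(s[i],np.nanmedian(pts[:,2]).round(4),mr)
        print(cv2.boxPoints(mr).round(1).tolist())
    # box rails + whole box footprint
    m=(X[...,2]>.04)&(X[...,2]<.09)&(X[...,0]>.33)&(X[...,0]<.7)&(np.abs(X[...,1]-.01)<.2)
    k,l,s,c=cv2.connectedComponentsWithStats(cv2.morphologyEx(m.astype(np.uint8),cv2.MORPH_OPEN,np.ones((3,3))))
    for i in range(1,k):
        if s[i,4]<100: continue
        pts=X[l==i];print('box?',s[i],cv2.minAreaRect((pts[:,:2]*1000).astype(np.float32)),c[i])
    # tall things near
    if n=='top':
        for nm,(r0,r1,c0,c1) in dict(tape=(212,236,260,296),glue=(212,240,416,442),machine=(100,220,440,525),clamp=(130,182,140,200)).items():
            b=X[r0:r1,c0:c1].reshape(-1,3);b=b[b[:,2]>.03];print(nm,np.nanmin(b,0).round(3),np.nanmax(b,0).round(3))
    big=cv2.resize(z['im'][140:280,250:460][...,::-1],None,fx=3.8,fy=3.8,interpolation=cv2.INTER_CUBIC) if n=='top' else None
    if big is not None: cv2.imwrite('pics/topzoom.png',big)
E
```

```text
top bench z [array([ 0.39 ,  0.154, -0.002]), array([ 0.432, -0.209, -0.006])]
[ 311  193   39   39 1270] 0.0759 ((605.4293823242188, -30.763275146484375), (89.9666748046875, 97.86761474609375), 83.669677734375)
[[551.7999877929688, -70.0999984741211], [649.0999755859375, -80.9000015258789], [659.0, 8.600000381469727], [561.7999877929688, 19.299999237060547]]
[ 350  192   39   49 1619] 0.0758 ((593.02001953125, -127.4455795288086), (90.24678039550781, 122.39818572998047), 83.70308685302734)
[[527.2000122070312, -165.60000610351562], [648.9000244140625, -179.0], [658.7999877929688, -89.30000305175781], [537.0999755859375, -75.9000015258789]]
box? [ 309  175   83   90 4891] ((594.76123046875, -79.43756866455078), (200.2373504638672, 230.2838592529297), 83.6046142578125) [353.17317522 207.226743  ]
box? [263 215  23  15 320] ((583.9346313476562, 112.0739974975586), (56.68546676635742, 35.203487396240234), 87.53072357177734) [273.85     222.128125]
box? [330 252  32  11 135] ((492.298828125, -66.82679748535156), (77.54090118408203, 23.50206756591797), 83.6233139038086) [345.54074074 258.
[... 486 characters left out ...]
3.30000305175781], [658.0999755859375, 6.800000190734863], [561.0, 17.399999618530273]]
[ 319  221   64   48 1574] 0.0756 ((592.497802734375, -128.47265625), (92.96714782714844, 122.01118469238281), 83.43598937988281)
[[526.5999755859375, -167.6999969482422], [647.7999877929688, -181.60000610351562], [658.4000244140625, -89.30000305175781], [537.2000122070312, -75.30000305175781]]
box? [277 179  21  21 277] ((582.1468505859375, 110.30633544921875), (54.66081619262695, 37.603294372558594), 84.12470245361328) [287.39711191 188.81949458]
box? [ 275  190  125  101 5683] ((593.7045288085938, -79.71955871582031), (203.3834991455078, 232.3286590576172), 83.5932846069336) [340.59598803 235.47474925]
```

View pics/topzoom.png

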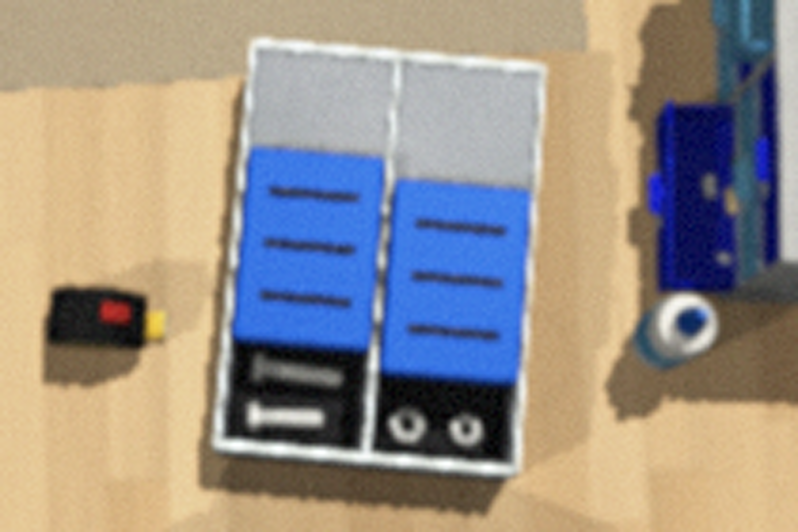

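```bash
python3 - <<'E'
from h import *
for n in("top","scene"):
    z=np.load(n+'0.npz');im=z['im'].astype(int);X=cloud(z['d'],ctrl.camera_params(n))
    blue=(im[...,2]>120)&(im[...,0]<90)&(im[...,2]-im[...,1]>50)
    m=blue&(np.abs(X[...,2]-.0765)<.008)&(X[...,0]>.3)&(X[...,0]<.8)&(np.abs(X[...,1]+.09)<.13)
    m=cv2.morphologyEx(m.astype(np.uint8),cv2.MORPH_CLOSE,np.ones((3,3)))
    m=cv2.morphologyEx(m,cv2.MORPH_OPEN,np.ones((3,3)))
    k,l,s,c=cv2.connectedComponentsWithStats(m)
    for i in range(1,k):
        if s[i,4]<200:continue
        pts=X[l==i];pts=pts[pts[:,2]>.07]
        print(s[i],np.nanmedian(pts[:,2]).round(4),cv2.minAreaRect((pts[:,:2]*1000).astype(np.float32)))
    m=(X[...,2]>.045)&(X[...,2]<.085)&(X[...,0]>.33)&(X[...,0]<.85)&(np.abs(X[...,1]+.08)<.14)
    m=cv2.morphologyEx(m.astype(np.uint8),cv2.MORPH_CLOSE,np.ones((3,3)))
    k,l,s,c=cv2.connectedComponentsWithStats(m)
    for i in range(1,k):
        if s[i,4]<100: continue
        pts=X[l==i];print('box?',s[i],cv2.minAreaRect((pts[:,:2]*1000).astype(np.float32)),c[i])
o=ctrl.get_obs();q=o['eef_rot'];print(R.from_quat([q[1],q[2],q[3],q[0]]).as_matrix().round(3))
E
```

```text
[ 311  179   40   53 1817] 0.076 ((620.6067504882812, -32.551517486572266), (89.96868896484375, 128.4547576904297), 83.39983367919922)
[ 350  188   39   53 1826] 0.0759 ((596.2683715820312, -127.98211669921875), (90.26544189453125, 128.70347595214844), 83.44995880126953)
box? [ 306  150   88  115 7235] ((619.7868041992188, -82.3279800415039), (199.72178649902344, 280.4444885253906), 83.34329986572266) [351.2284727  200.25459572]
[ 303  190   82   79 3526] 0.0756 ((608.21484375, -82.7169418334961), (188.49264526367188, 142.3439178466797), 82.73519134521484)
box? [ 275  180  143  110 7161] ((nan, nan), (0.0, 0.0), 0.0) [350.27607876 229.51752549]
[[ 0.337  0.941 -0.001]
 [ 0.941 -0.337 -0.001]
 [-0.002 -0.    -1.   ]]
```

Two checks agree. The box centre is about (0.620,-0.082) with yaw −0.1155 rad. The slides are about 0.062 (left) and 0.049 (right), both inside the stated range, and the sizes match. Next I align the tool with the box, shut the fingers and move over.

Call:
servo_tool(increments="0 0 0 -0.114 0; 0 0 0 -0.114 0; -4 3.7 0 0 0; -4.4 4.1 0 0 0; -4.4 4.1 0 0 0; -4.4 4.1 0 0 0; -4.4 4.1 0 0 0; -4.4 4.1 0 0 0; -4.4 4.1 0 0 0; -4.4 4.1 0 0 0")

```text
time_s: 1.35
eef_pos: [0.4761, 0.1565, 0.2481]
eef_rot: [-0.0, 0.747, 0.665, 0.0]
wrist_force: [1.0, 0.3, -0.7]
opening: -0.004
```

```bash
cat >> h.py <<'E'
yaw=-0.1155;C=np.array([.6198,-.0823]);B=np.array([[np.cos(yaw),np.sin(yaw)],[-np.sin(yaw),np.cos(yaw)]])
def own(p): return B@(np.asarray(p)[:2]-C)
def st(target=None):
    o=ctrl.get_obs();q=o['eef_rot'];M=R.from_quat([q[1],q[2],q[3],q[0]]).as_matrix();p=np.array(o['eef_pos'])
    print(o['time_s'],p.round(4),'own',own(p).round(4),'ty yaw',np.arctan2(M[1,1],M[0,1]).round(4),'F',np.round(o['wrist_force'],1),o['opening'],np.round(o['q'],2))
    if target is not None:
        w=np.r_[B.T@np.array(target[:2])+C,target[2]];print('d tool cm',(M.T@(w-p)*100).round(2))
E
python3 -c "
from h import *
st((.077,-.049,.2))"
```

```text
1.35 [0.4761 0.1565 0.2481] own [-0.1703  0.2207] ty yaw -0.116 F [ 1.   0.3 -0.7] -0.003725339165411266 [ 0.08  0.01  1.79  0.    1.34 -1.37]
d tool cm [-26.96  24.74   4.8 ]
```

Call:
servo_tool(increments="-4.5 4.1 0.8 0 0; -4.5 4.1 0.8 0 0; -4.5 4.1 0.8 0 0; -4.5 4.1 0.8 0 0; -4.5 4.1 0.8 0 0; -4.4 4.1 0.8 0 0; 0 0 2 0 0; 0 0 2 0 0; 0 0 0 0 0; 0 0 0 0 0")

```text
time_s: 2.6
eef_pos: [0.6887, -0.1361, 0.161]
eef_rot: [0.0, 0.746, 0.666, 0.0]
wrist_force: [0.3, 0.9, 0.1]
opening: 0.002
```

```bash
python3 - <<'E'
from h import *
st((.077,-.049,.085))
for n in("scene","wrist"):
    im,d=ctrl.camera(n);cv2.imwrite(f'pics/{n}1.png',im[...,::-1]);np.savez(n+'1.npz',im=im,d=d)
p=ctrl.camera_params('wrist');print(p['tool_from_camera'].round(3).tolist())
X=cloud(np.load('scene1.npz')['d'],ctrl.camera_params('scene'))
o=ctrl.get_obs()['eef_pos']
m=(np.hypot(X[...,0]-o[0],X[...,1]-o[1])<.03)&(X[...,2]>.09)
z=np.sort(X[m][:,2]);print(o,z[:20].round(4),len(z))
E
```

```text
2.6 [ 0.6887 -0.1361  0.161 ] own [ 0.0746 -0.0455] ty yaw -0.1143 F [0.3 0.9 0.1] 0.0018504070764597696 [-0.36  0.53  1.33  0.    1.28 -1.82]
d tool cm [-0.35  0.24  7.6 ]
[[1.0, 0.001, 0.0, -0.0], [-0.001, 0.957, 0.291, -0.075], [-0.0, -0.291, 0.957, -0.125], [0.0, 0.0, 0.0, 1.0]]
[ 0.68924717 -0.13666695  0.16189711] [0.1438 0.1455 0.1473 0.1487 0.1488 0.1491 0.1494 0.1495 0.1502 0.1514
 0.1517 0.1526 0.1527 0.1528 0.1529 0.1529 0.153  0.1535 0.1546 0.1548] 1073
```

View pics/scene1.png

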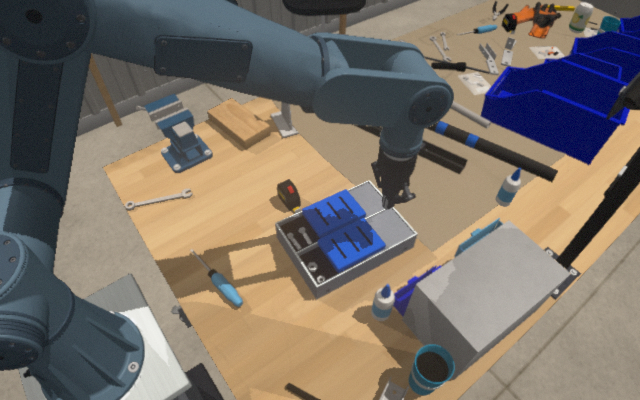

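View pics/wrist1.png

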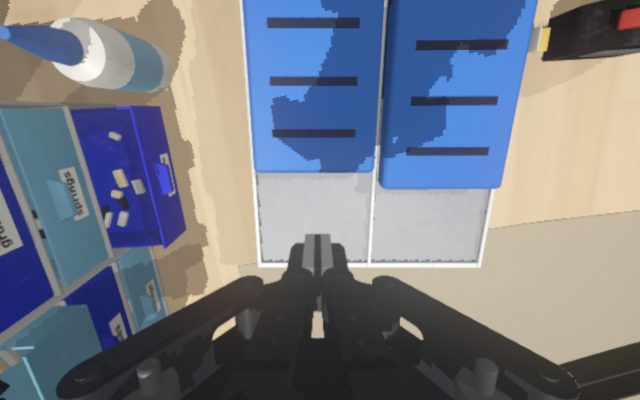

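The shut fingertips stand about 17 mm below the TCP. They are behind the right cover's rear edge (wrist row ~172, tip row ~235), over the bare deck. Lowering.

Call:
servo_tool(increments="-0.3 0.2 2 0 0; 0 0 2 0 0; 0 0 2 0 0; 0 0 1 0 0; 0 0 0.8 0 0; 0 0 0 0 0; 0 0 0 0 0")

```text
time_s: 3.58
eef_pos: [0.6909, -0.1408, 0.0831]
eef_rot: [0.001, 0.747, 0.665, 0.0]
wrist_force: [0.3, 0.1, 0.7]
opening: -0.003
```

```bash
python3 - <<'E'
from h import *
st((.009,-.049,.082))
im,d=ctrl.camera("wrist");cv2.imwrite('pics/wrist2.png',im[...,::-1])
E
```

```text
3.575 [ 0.6909 -0.1408  0.0831] own [ 0.0773 -0.0499] ty yaw -0.1158 F [0.3 0.1 0.7] -0.0025174372700449512 [-0.37  0.63  1.35 -0.    1.16 -1.82]
d tool cm [ 0.09 -6.84  0.1 ]
```

View pics/wrist2.png

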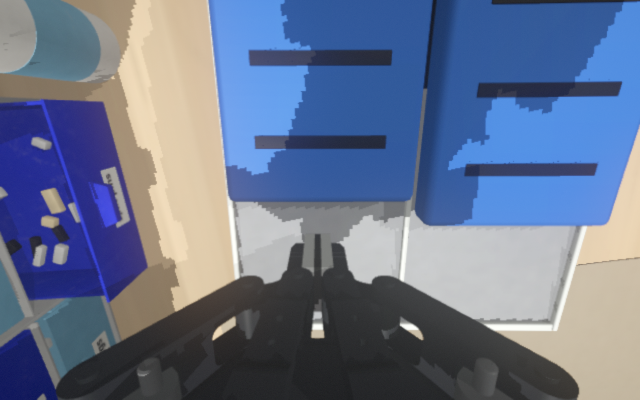

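Tip is low in the gap behind the right cover, at (318,235), with the cover's edge at row 200. Now I push it toward the robot.

Call:
servo_tool(increments="0 -0.8 0 0 0; 0 -0.8 0 0 0; 0 -0.8 0 0 0; 0 -0.8 0 0 0; 0 -0.8 0 0 0; 0 -0.8 0 0 0; 0 -0.6 0 0 0; 0 -0.4 0 0 0; 0 -0.3 0 0 0; 0 0 0 0 0")

```text
time_s: 4.88
eef_pos: [0.6294, -0.1335, 0.0822]
eef_rot: [-0.0, 0.747, 0.665, -0.0]
wrist_force: [0.7, -0.4, 0.2]
opening: -0.002
```

```bash
python3 - <<'E'
from h import *
st((.009,-.049,.082))
im,d=ctrl.camera("wrist");cv2.imwrite('pics/wrist3.png',im[...,::-1])
E
```

```text
4.875 [ 0.6294 -0.1335  0.0822] own [ 0.0154 -0.0497] ty yaw -0.1158 F [ 0.7 -0.4  0.2] -0.0016575336179466755 [-0.39  0.51  1.53 -0.    1.1  -1.85]
d tool cm [ 0.07 -0.64  0.02]
```

View pics/wrist3.png

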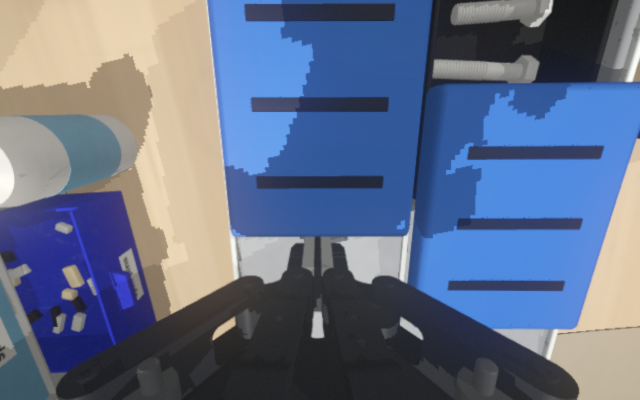

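The edge (row ~236) now meets the fingertip, and the right cover has moved well forward. I continue gently to the stop and watch the force.

Call:
servo_tool(increments="0 -0.3 0 0 0; 0 -0.3 0 0 0; 0 -0.2 0 0 0; 0 0 0 0 0")

```text
time_s: 5.42
eef_pos: [0.6224, -0.1327, 0.0823]
eef_rot: [0.001, 0.747, 0.665, 0.001]
wrist_force: [4.7, -0.0, -2.8]
opening: 0.003
```

Call:
servo_tool(increments="0 -0.2 0 0 0; 0 -0.2 0 0 0; 0 0 0 0 0")

```text
time_s: 5.8
eef_pos: [0.6221, -0.1327, 0.0827]
eef_rot: [0.004, 0.747, 0.665, 0.003]
wrist_force: [19.6, -2.0, -13.9]
opening: -0.003
```

The stop is felt: 20 N with no further motion, at the expected place. Now I back off, rise, and cross to in front of the left cover.

Call:
servo_tool(increments="0 1 0 0 0; 0 0.8 0 0 0; 0 0 -2.5 0 0; 0 0 -3.0 0 0; 2.4 -3 0 0 0; 2.5 -3 0 0 0; 2.5 -3 0 0 0; 2.5 -3 0 0 0; 0 -1.2 0 0 0; 0 0 0 0 0")

```text
time_s: 7.05
eef_pos: [0.5158, -0.0209, 0.1375]
eef_rot: [0.0, 0.747, 0.665, -0.0]
wrist_force: [0.6, 0.3, 1.1]
opening: -0.002
```

```bash
python3 - <<'E'
from h import *
st((-.1,.049,.082))
for n in ("wrist","top"):
    im,d=ctrl.camera(n);cv2.imwrite(f'pics/{n}4.png',im[...,::-1])
E
```

```text
7.05 [ 0.5158 -0.0209  0.1375] own [-0.1104  0.0491] ty yaw -0.1155 F [0.6 0.3 1.1] -0.001949174508768133 [-0.27  0.18  1.85 -0.    1.11 -1.73]
d tool cm [-0.    1.04  5.55]
```

View pics/wrist4.png

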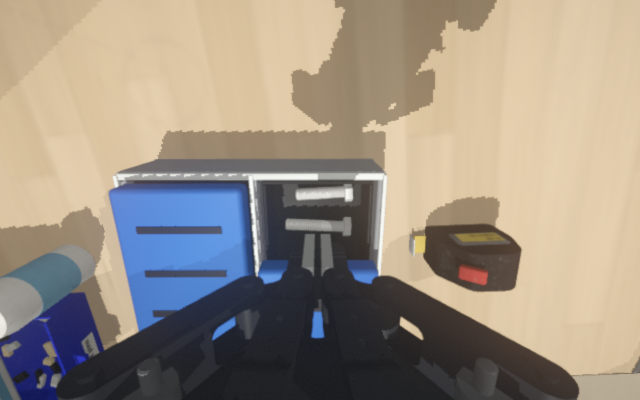

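View pics/top4.png

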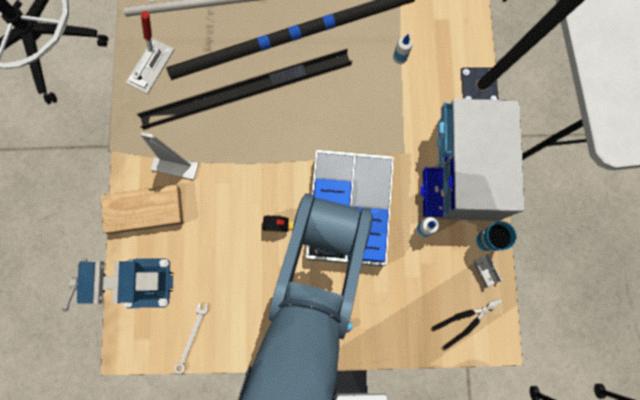

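The right cover is at the front wall (row ~183). The tip is over the left bay, in front of the left cover's edge (row ~262). Now I lower above the bolts and push away from the robot.

Call:
servo_tool(increments="0 0.4 2 0 0; 0 0 2 0 0; 0 0 1 0 0; 0 0 0.5 0 0; 0 0 0 0 0")

```text
time_s: 7.78
eef_pos: [0.5203, -0.0213, 0.0823]
eef_rot: [0.0, 0.747, 0.665, -0.0]
wrist_force: [1.0, -0.0, -0.6]
opening: 0.001
```

```bash
python3 - <<'E'
from h import *
st((-.023,.049,.082))
im,d=ctrl.camera("wrist");cv2.imwrite('pics/wrist5.png',im[...,::-1])
E
```

```text
7.775 [ 0.5203 -0.0213  0.0823] own [-0.1059  0.0491] ty yaw -0.1161 F [ 1.  -0.  -0.6] 0.0005020702827683054 [-0.27  0.28  1.86 -0.    1.   -1.72]
d tool cm [-0.    8.29  0.03]
```

View pics/wrist5.png

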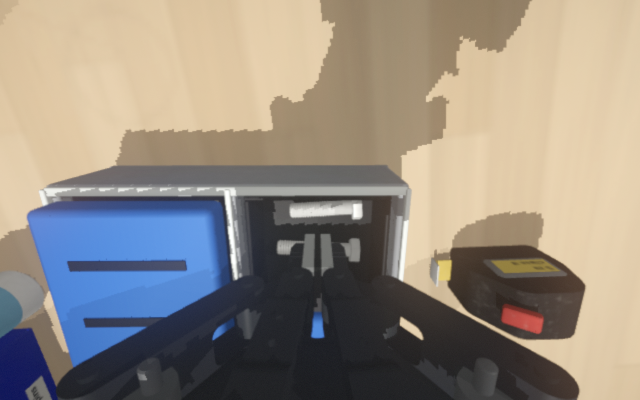

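Call:
servo_tool(increments="0 0.8 0 0 0; 0 0.8 0 0 0; 0 0.9 0 0 0; 0 0.9 0 0 0; 0 0.9 0 0 0; 0 0.9 0 0 0; 0 0.9 0 0 0; 0 0.8 0 0 0; 0 0.5 0 0 0; 0 0 0 0 0")

```text
time_s: 9.07
eef_pos: [0.5942, -0.0298, 0.0823]
eef_rot: [0.001, 0.747, 0.665, 0.0]
wrist_force: [-0.3, -0.5, -0.3]
opening: 0.002
```

Call:
servo_tool(increments="0 0.3 0 0 0; 0 0.3 0 0 0; 0 0.2 0 0 0; 0 0 0 0 0")

```text
time_s: 9.57
eef_pos: [0.6017, -0.0307, 0.0823]
eef_rot: [0.0, 0.747, 0.665, 0.0]
wrist_force: [-0.6, -1.0, 0.8]
opening: -0.001
```

Call:
servo_tool(increments="0 0.2 0 0 0; 0 0.2 0 0 0; 0 0.2 0 0 0; 0 0 0 0 0")

```text
time_s: 10.07
eef_pos: [0.6024, -0.0306, 0.0819]
eef_rot: [-0.005, 0.747, 0.665, -0.004]
wrist_force: [-22.9, 0.5, 16.7]
opening: -0.003
```

The stop is felt (23 N, no further motion). I back off, rise and draw away from the view.

Call:
servo_tool(increments="0 -1 0 0 0; 0 -1 0 0 0; 0 0 -3 0 0; 0 0 -4 0 0; 0 0 -4 0 0; 3 -3 -3 0 0; 4.3 -3 0 0 0; 4.3 -3 0 0 0; 4.3 -3 0 0 0; 4.3 -3 0 0 0")

```text
time_s: 11.32
eef_pos: [0.4611, 0.1904, 0.2226]
eef_rot: [0.0, 0.747, 0.665, 0.001]
wrist_force: [1.0, 0.0, -0.4]
opening: 0.007
```

Call:
servo_tool(increments="4.3 -3 0 0 0; 4.3 0 0 0 0; 4.3 0 0 0 0; 4 0 0 0 0; 0 0 0 0 0; 0 0 0 0 0")

```text
time_s: 12.08
eef_pos: [0.4513, 0.3599, 0.222]
eef_rot: [0.0, 0.747, 0.665, -0.0]
wrist_force: [-0.1, -0.4, -0.4]
opening: -0.002
```

```bash
python3 - <<'E'
from h import *
st()
for n in ("top","scene"):
    im,d=ctrl.camera(n);cv2.imwrite(f'pics/{n}6.png',im[...,::-1] if n!='top' else cv2.resize(im[140:280,250:460][...,::-1],None,fx=3.8,fy=3.8,interpolation=cv2.INTER_CUBIC))
    if n=='top':
        im=im.astype(int);X=cloud(d,ctrl.camera_params(n))
        blue=(im[...,2]>90)&(im[...,0]<90)&(im[...,2]-im[...,1]>40)
        m=blue&(np.abs(X[...,2]-.0765)<.008)&(X[...,0]>.3)&(X[...,0]<.8)&(np.abs(X[...,1]+.09)<.13)
        m=cv2.morphologyEx(m.astype(np.uint8),cv2.MORPH_CLOSE,np.ones((3,3)))
        P=X[m>0];O=(P[:,:2]-C)@B.T
        for nm,k in(('L',O[:,1]>.005),('R',O[:,1]<-.005)): print(nm,k.sum(),O[k].min(0).round(4),O[k].max(0).round(4), 'slide',((O[k].min(0)+O[k].max(0))[0]/2+.067).round(4))
        for nm,(r0,r1,c0,c1) in dict(tape=(212,236,260,296),glue=(212,240,416,442)).items():
            b=X[r0:r1,c0:c1].reshape(-1,3);b=b[b[:,2]>.03];print(nm,np.nanmin(b,0).round(3),np.nanmax(b,0).round(3))
E
```

```text
12.075 [0.4513 0.3599 0.222 ] own [-0.2183  0.4199] ty yaw -0.1154 F [-0.1 -0.4 -0.4] -0.001550436531434373 [ 0.47  0.21  1.63 -0.    1.3  -0.99]
L 1754 [-0.0125  0.0051] [0.1154 0.0944] slide 0.1184
R 1818 [-0.1322 -0.0929] [-0.004 -0.005] slide -0.0011
tape [0.565 0.079 0.03 ] [0.602 0.144 0.072]
glue [ 0.542 -0.318  0.03 ] [ 0.603 -0.255  0.131]
```

View pics/top6.png

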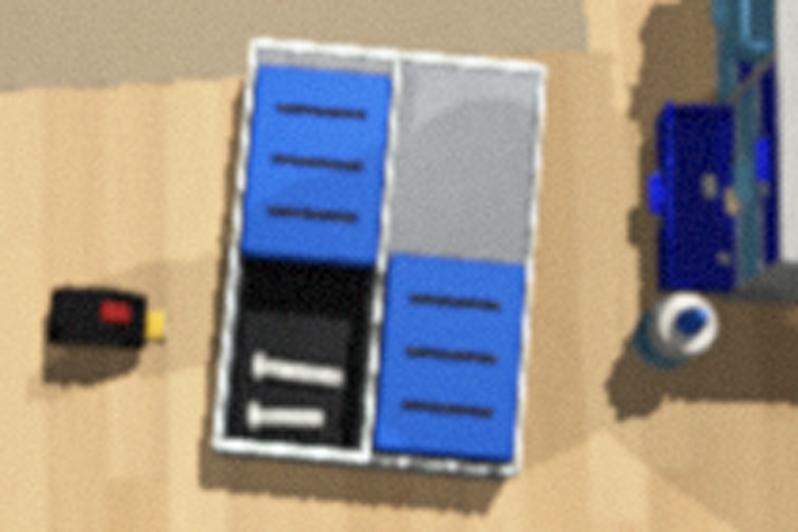

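View pics/scene6.png

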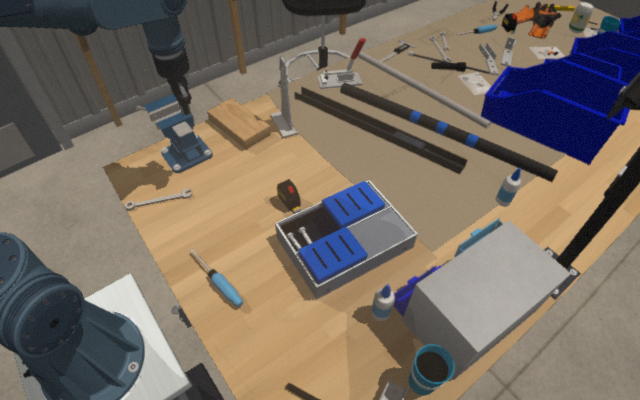

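The nut cover is against the front wall and the bolt cover is fully back. Both bolts, the tape and the glue bottle are where they were, and the arm is clear.

```bash
python3 -c "
from bench import ctrl
print(ctrl.hand_in(),ctrl.get_obs()['time_s'])"
```

```text
the job is handed in; nothing more can be done
the job is handed in; nothing more can be done
```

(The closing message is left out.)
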